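Level the marble slab with a shim

TASK

The hinged marble slab sags at its near side. Pick up the wooden wedge shim and push it gently, thin end first, under the slab's near foot until the bubble of the yellow level on top is centred between its two black lines, then let go and leave the shim lying flat under the foot, holding the slab level. Do not touch or lift the slab with the hand or arm, never force the shim if it jams, keep the chocolates on the slab, and leave everything else on the counter where it stands.

Things in the scene. Friction and masses are not known exactly. Their poses are not given: they have to be found in the camera images.
- stand: Fixed dark steel base of the slab. Origin: on the counter straight below the slab's near foot, where the shim must go. Its x axis points level from foot to hinge (the way to push the shim), z up. The hinge axis runs along y at x = 200 mm, z = 40 mm. The base's plate and posts lie at x = 150 mm and more: the counter round the foot is clear.
- slab (a joint): Tilt of the pale marble slab about its hinge (rad): 0 level, negative near side low, -0.04 resting on its rubber rests (the start). It can be raised only to +0.015, where it meets a hard stop: a shim pushed on from there jams and the force shoots up. The slab weighs about 1 kg; the shim takes 5 to 15 N to push, more if pressed on the counter.
- bubble (a joint): Bubble in the yellow spirit level on the slab (m): 0 centred, positive towards the hinge (near side still low; 0.024 at the start), negative towards the near edge (too high). 0.6 mm per mrad of tilt. Level 126 x 34 x 20 mm, along the stand's x, on the slab's right half; vial green, bubble white, 18 mm long, the two black lines 23 mm apart.
- slab_front (a point): Middle of the slab's near upper edge, 212 mm from the hinge axis (12 mm nearer than the foot); 52 mm above the counter when level. Slab 240 x 190 x 18 mm, with the level fast on its top and two chocolates loose on it.
- shim_grip (a point): Centre of the grip block of the loose light-wood wedge shim (80 g). Block 50 mm long (x), 30 wide (y), 28 high, with a small red mark; take it across its width. Point 14 mm above the flat underside; x axis towards the thin end, z up.
- shim_tip (a point): Middle of the shim's thin end, on its underside, 120 mm ahead of the grip centre along x. The blade between is 95 mm long and 30 mm wide, its upper face sloping evenly from 21 mm thick at the block to 2 mm at this end (0.2 mm per mm). Friction holds it under load when let go.
- shim: The shim as a whole; origin on its underside, half-way along its 145 mm length.
- tape_roll: Brown tape roll, 77 mm across, 19 mm high, lying loose; origin at its underside's centre.
- cocoa_tin: Round green tin with gold lid, 68 mm across, 91 mm high; origin at its underside's centre.
- date_stamp: Wooden hand stamp, 30 x 50 x 68 mm, standing; origin at its underside's centre.
- gift_cube: Small purple wrapped box, 64 x 64 x 56 mm; origin at its underside's centre.
- mallet: Beech mallet, 189 mm long, lying; origin at its underside's centre.
- leg (a point): Lower end of the short steel leg (22 mm across) under the middle of the slab's near edge, 22 mm above the counter when level. From it sticks a white rounded foot, 8 mm radius, on the leg's axis. How far it is screwed out differs each time and is not measured: its lowest point is 11 to 17 mm above the counter when level, 3 to 9 mm at the start. It stays as set.
- praline: Round dark praline with a nut on top, 36 mm across, 27 mm high, standing loose on the slab's left half; origin at its underside's centre.
- square: Flat chocolate piece, 48 x 56 x 15 mm, lying loose on the slab's left half behind the praline; origin at its underside's centre.
- bean_jar: Big fixed glass jar with a wooden lid, 216 mm across, 237 mm high, on the left of the counter; origin at its underside's centre. An obstacle: keep the arm clear of it.
- ribbon_stand: Fixed ribbon stand with three spools, 215 x 240 mm, 172 mm high, on the right of the counter; origin at its underside's centre. An obstacle.
Things that resemble listed ones, but are neither listed nor needed, are in the scene too. Of the things that look like the shim, the larger one is meant.

How it is judged:
By the outcome, as a careful person would: the job done as asked, in the order asked, and still so for the second after the job is handed in, with the robot touching nothing.
It also fails if it takes over 67 s, if anything falls off the work surface, if the arm or the gripper's body presses on something with over 40 N, if the wrist force passes 120 N, or if a joint passes its speed limit or range.

ROBOT

A 6-joint arm with a two-finger parallel gripper is mounted at the origin on a cart in front of the work surface, level with it; the furniture and walls round the work are solid. World frame = base frame: x ahead of the robot, y to its left, z up, the work surface at z = 0. Lengths are in mm, angles in rad, forces in N, time in s.
With the tool pointing down it reaches from about 275 to 1000 mm from the base axis. Payload 8.4 kg.
Tool frame: the origin (TCP) lies at the very end of the fingers, on their centre line; the grasp point (between the pads) lies 19 mm behind it (r.pinch_z is the distance from the TCP to the grasp point, in mm); z points along the fingers, y is the line along which they close (so a half turn about z gives the same grasp; the last joint's range is limited). The gripper opens to 85 mm and grips with 20 to 120 N. Pads are 22 mm wide; open, the fingers measure 114 mm over their backs; the gripper's body (76 mm by 85 mm) begins 54 mm behind the grasp point. The pads swing forward as they close: fully open they stand 13 mm farther back than shut.
Start: joints at [-1.315, 0.353, 1.633, -0, 1.155, -0.002], TCP at [159.345, -604.349, 231.281] pointing down, gripper open.
Joint ranges: [-2.63, 2.63], [-0.92, 2.1], [0.06, 2.66], [-1.3, 4.44], [0, 2.69], [-3.02, 3.02]. Speed limits (rad/s): [2.22, 2.22, 2.79, 3.14, 3.14, 3.14].

INTERFACE

Orientations are given as [roll, pitch, yaw] about the fixed x, y, z axes, in that order (R = Rz(yaw) Ry(pitch) Rx(roll)).
In Python, from rig import r gives the robot as it stands.
- The arm moves only by the tool carry_out, never from a script. Its argument "series" is a list of rows, each a list of 7 numbers: the turn, a rotation vector about the tool's x, y, z as a fraction of full scale, then the shift along the tool's x, y, z as a fraction of full scale, then the gripper command: -1 is fully open, 1 is shut, values between are in proportion. A call has 1 to 8 rows; each row is the pose to reach, as a shift and turn from the pose commanded when the call began, along the tool's axes at that moment, turning the shorter way round; what a row does not reach only later rows make up. Full scale, the value 1, is 0.25 m for a shift and pi rad for a turn. A row lasts 1/8 s, in which the tool goes at most 62.5 mm and 10.7 degrees, less where a joint would pass 70% of its speed; a pose out of reach is approached as far as the arm can. A call with a number of a shift or a turn outside -1 to 1 is refused whole. A call with a gripper value outside its range is refused whole. The fingers move at their own pace and stop on an object; "force" is the grip in N (left out, the last holds). Time passes only in rows, so rows that repeat a pose let the fingers close. It gives the time, the measured TCP pose, the force, the opening and the grip force at its end, in the units of the state.
- r.sense(): the state, without advancing time (a new reading comes with each control period).
- r.grab_frame(name): name is "scene" or "side" or "wrist"; returns the picture (480x640x3 uint8, red, green, blue); there is no depth.
- r.get_calibration(name): a dict with "K" (3x3 intrinsics, pixels), "pose" (4x4, takes a point from camera to world coordinates). Camera axes: x right, y up, looking along -z (the intrinsics and any distortion apply to the point x, -y, -z); pixel columns grow to the right and rows downward; lengths in mm; the calibration is good to about 2 mm. A picture is of the moment at which its call begins: read the wrist's pose just before it. get_calibration takes no time and is no camera call; for the wrist camera it gives the pose at the moment of the call.
- r.sign_off(): hands the job in; it is judged then, once.
Trained networks look in the newest picture that a camera, given by its name, has taken for a name from the list of things; names that differ only in an ending like _2 or _b are one class to them, and where a whole thing is asked for, a point or a joint stands for the part that bears it (a point fixed in the world has none). Each returns a list of dicts, best first, with "score" (0 to 1); they miss things now and then, are a little off and sometimes report something else, mostly with a low value. They report only what shows in the picture. A call takes as long as a camera call. They do not tell look-alikes from the thing itself.
- r.silhouettes(camera, label): "region" (480x640 bool, what is visible of it) and "position" ([row, column] in pixels, amid what is visible of it).
The state is a dict: "clock": time; "qpos": joint angles; "qvel": joint speeds; "joint_efforts": joint torques, N m; "eef_pos": TCP position; "tcp_rot": TCP orientation; "contact_force": force on the tool from outside, world axes, zero at the start; "wrist_torque": the same for the moment, N m; "opening": opening from 0.0 (shut) to 1.0 (fully open); "grasp_force": force on a finger pad.
Only numpy, scipy, OpenCV 4.12 (cv2) and the standard library are available. Lean on these libraries where they do the work, as an engineer would, in place of code of your own. Each camera call takes 0.05 s, during which the arm holds its last target. There are 200 camera calls.

## Working session

There is one attempt and no reset: what is moved stays moved. The work goes in short steps, Python scripts to look and compute and a tool call to move; the robot and the scene stay as the last step left them, time stands still between calls to the robot, and variables do not carry over. Pictures are saved under pics/ and viewed, at most 10 in all, crops included, and the job is handed in when it is done.

Besides the shell and the picture viewer there is one more tool, called in YAML: its name, and indented under it one key for each argument. carry_out: Moves the arm, as the interface text tells. Its arguments: {"type":"object","properties":{"series":{"type":"array"},"force":{"type":"number"}},"required":["series"]}

```bash
ls; mkdir -p pics
python3 - <<'E'
from rig import r
import cv2,numpy as np
s=r.sense();print(s)
ims=[]
for c in ("scene","side"):
    im=r.grab_frame(c);cv2.imwrite(f"pics/{c}0.png",im[:,:,::-1])
    k=r.get_calibration(c);print(c,k["K"].round(1).tolist(),k["pose"].round(3).tolist(),[x for x in k if x not in("K","pose")])
    for l in ("shim","shim_grip","slab_front","stand","bubble","leg","tape_roll","mallet"):
        print(c,l,[(round(d["score"],2),np.round(d["position"]).tolist(),int(d["region"].sum())) for d in r.silhouettes(c,l)])
E
```

```text
pics
{'clock': 0.0, 'qpos': array([-1.31538268e+00,  3.53606938e-01,  1.63413692e+00, -2.30411053e-05,
        1.15518165e+00, -2.40052086e-03]), 'qvel': array([ 2.05406062e-04,  4.41411754e-04,  1.23391159e-03,  7.49449608e-05,
        1.48473993e-04, -7.72482610e-04]), 'joint_efforts': array([ 1.20103363e-03, -6.05252123e+01, -3.42066765e+01,  7.03709202e-05,
        9.48343717e-03,  5.13892417e-05]), 'eef_pos': array([ 159.22895215, -603.89167436,  230.58621918]), 'tcp_rot': array([-3.14025975e+00,  1.78675550e-05,  2.57823497e-01]), 'contact_force': array([ 0.0464687 ,  0.73544397, -0.06264055]), 'wrist_torque': array([0.01317494, 0.00065769, 0.02740136]), 'grasp_force': 0.0, 'opening': 0.9976704237374419}
scene [[624.6, 0.0, 314.5], [0.0, 624.6, 241.7], [0.0, 0.0, 1.0]] [[-0.855, 0.359, -0.373, -117.223], [-0.518, -0.582, 0.627, 1373.487], [0.008, 0.73, 0.684, 1349.149], [0.0, 0.0, 0.0, 1.0]] []
scene shim [(0.81, [292.0, 349.0], 501), (0.64, [415.0, 277.0], 369)]
scene shim_grip [(0.84, [421.0, 277.0], 386), (0.58, [188.0, 328.0], 164)]
scene slab_front [(0.88, [220.0, 301.0], 3095)]
scene stand [(0.68, [221.0, 299.0], 3194), (0.45, [222.0, 291.0], 188)]
scene bubble []
scene leg [(0.59, [220.0, 299.0], 3072)]
scene tape_roll [(0.66, [216.0, 386.0], 339)]
scene mallet [(0.53, [176.0, 332.0], 267)]
side [[527.0, 0.0, 319.6], [0.0, 527.0, 246.6], [0.0, 0.0, 1.0]] [[0.841, -0.285, 0.46, 1359.736], [0.542, 0.456, -0.706, -1005.615], [-0.009, 0.843, 0.538, 987.498], [0.0, 0.0, 0.0, 1.0]] []
side shim [(0.59, [238.0, 293.0], 350), (0.23, [232.0, 366.0], 547)]
side shim_grip [(0.58, [241.0, 294.0], 305)]
side slab_front [(0.55, [279.0, 334.0], 2987)]
side stand [(0.89, [286.0, 337.0], 3188)]
side bubble []
side leg [(0.86, [281.0, 334.0], 2893), (0.62, [285.0, 339.0], 3393), (0.45, [240.0, 291.0], 340)]
side tape_roll [(0.59, [269.0, 346.0], 167)]
side mallet [(0.74, [354.0, 289.0], 659), (0.66, [281.0, 335.0], 2998)]
```

Run:
```python
import cv2
a=cv2.imread("pics/scene0.png")[120:470,150:500];b=cv2.imread("pics/side0.png")[150:420,180:480]
cv2.imwrite("pics/sceneC.png",cv2.resize(a,(600,600),interpolation=cv2.INTER_CUBIC))
cv2.imwrite("pics/sideC.png",cv2.resize(b,(660,594),interpolation=cv2.INTER_CUBIC))
```

```text
(no output)
```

View pics/sceneC.png

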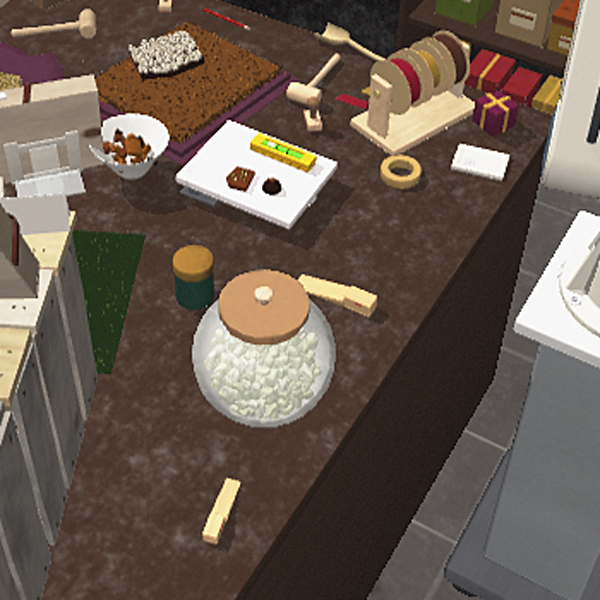

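View pics/sideC.png

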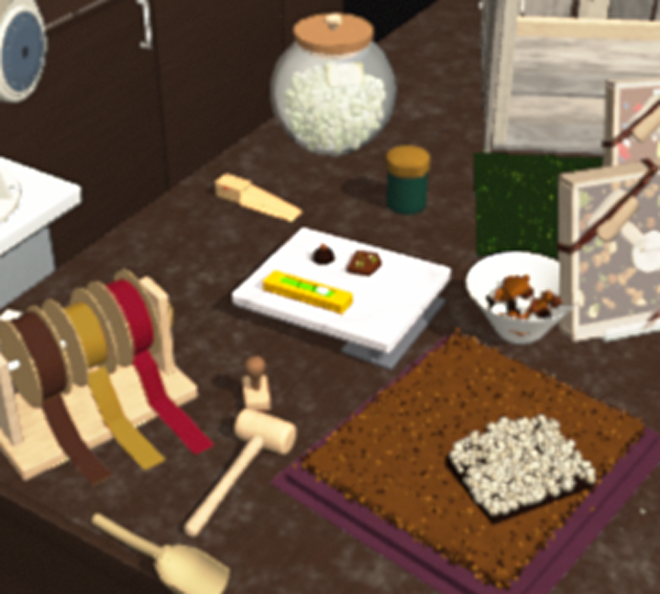

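Scene view: the stand-in candidates are the wedge by the jar at scene (349,292), the wedge beyond the jar at (277,415), and mallet/spatula wood at the back. In the side view, the near-jar wedge is at (293,238). The slab's level lies to its right and the bubble is off towards the hinge. I'll fit poses by silhouettes.

```bash
cat > h.py <<'E'
from rig import r
import cv2,numpy as np
from scipy.optimize import minimize
def proj(P,cal):
    T=np.linalg.inv(cal["pose"]);c=np.asarray(P,float)@T[:3,:3].T+T[:3,3]
    q=(c*[1,-1,-1])@cal["K"].T
    return q[:,:2]/q[:,2:]
def unproj(px,cal,z):  # px (col,row) onto plane z
    d=np.linalg.inv(cal["K"])@[px[0],px[1],1];d=cal["pose"][:3,:3]@(d*[1,-1,-1]);o=cal["pose"][:3,3]
    return o+d*(z-o[2])/d[2]
def rz(a):return np.array([[np.cos(a),-np.sin(a),0],[np.sin(a),np.cos(a),0],[0,0,1]])
def place(M,p):return M@rz(p[2]).T+[p[0],p[1],0]
B=lambda x0,x1,w,z0,z1:[[x,y,z] for x in(x0,x1) for y in(-w/2,w/2) for z in(z0,z1)]
# shim frame: origin below grip centre, x to tip
SHIM=[np.array(B(-25,25,30,0,28)),np.array(B(25,25,30,0,21)+B(120,120,30,0,2))]
def tilt(P,t): # stand frame, about hinge x=200,z=40; t<0 near side low
    P=np.array(P,float)-[200,0,40];c,s=np.cos(t),np.sin(t)
    return P@np.array([[c,0,s],[0,1,0],[-s,0,c]]).T*1+[200,0,40]
SLAB=[tilt(B(-12,228,190,34,52),-.04)]
def rend(parts,p,cal,k=4):
    m=np.zeros((480*k,640*k),np.uint8)
    for M in parts:
        h=cv2.convexHull(((proj(place(M,p),cal)+.5)*k).astype(np.float32))
        cv2.fillPoly(m,[h.round().astype(np.int32)],1)
    return cv2.resize(m.astype(np.float32),(640,480),interpolation=cv2.INTER_AREA)
def fit(parts,obs,starts):  # obs: list of (mask,cal)
    def f(p):
        p=[p[0],p[1],p[2]/100];e=0
        for m,c in obs:
            R=rend(parts,p,c);e+=1-np.minimum(R,m).sum()/np.maximum(R,m).sum()
        return e/len(obs)
    best=min((minimize(f,[s[0],s[1],s[2]*100],method="Nelder-Mead",options=dict(initial_simplex=np.array([s[0],s[1],s[2]*100])+np.array([[0,0,0],[15,0,0],[0,15,0],[0,0,15]]),maxfev=120)) for s in starts),key=lambda o:o.fun)
    return [best.x[0],best.x[1],best.x[2]/100],best.fun
def sil(cam,l,i=0):
    d=r.silhouettes(cam,l);return d[i]["region"].astype(np.float32) if len(d)>i else None
E
python3 - <<'E'
from h import *
print("tilt check near top z",tilt([[-12,0,52]],-.04))
cs,cd=r.get_calibration("scene"),r.get_calibration("side")
r.grab_frame("scene");r.grab_frame("side")
for n,px in dict(sh1=(349,292),sh2=(277,415),jar=(304,318),tape=(385,220),tin=(263,285),cube=(439,188)).items():print(n,unproj(px,cs,10).round())
S=r.silhouettes("scene","shim");D=r.silhouettes("side","shim")
m=[(S[0]["region"].astype(np.float32),cs),(D[0]["region"].astype(np.float32),cd)]
np.savez("m.npz",a=m[0][0],b=m[1][0])
c=unproj((349,292),cs,10)
def ax(mk,cal):
    ys,xs=np.nonzero(mk);P=np.array([unproj((x,y),cal,10)[:2] for x,y in zip(xs,ys)]);w,v=np.linalg.eigh(np.cov(P.T));return P.mean(0),np.arctan2(v[1,1],v[0,1]),np.ptp(P@v[:,1]),np.ptp(P@v[:,0])
for mk,cal in m+[(S[1]["region"],cs)]:print(ax(mk,cal))
for obs in (m,m[1:]):
    c,a,_,_=ax(*m[1]);print("shim1",fit(SHIM,obs,[(c[0],c[1],a),(c[0],c[1],a+np.pi)]))
c,a,_,_=ax(S[1]["region"],cs);print("shim2",fit(SHIM,[(S[1]["region"].astype(np.float32),cs)],[(c[0],c[1],a),(c[0],c[1],a+np.pi)]))
o=[(sil("scene","slab_front"),cs),(sil("side","slab_front"),cd)]
c=unproj((300,220),cs,40)
print("slab",*[fit(SLAB,q,[(c[0]-100*np.cos(t),c[1]-100*np.sin(t),t) for t in (-.6,-.3,0,.3,.6)]) for q in (o,o[:1],o[1:])])
E
```

```text
tilt check near top z [[-12.31029462   0.          43.51266243]]
sh1 [419. 274.  10.]
sh2 [374. 717.  10.]
jar [478. 425.  10.]
tape [472. -65.  10.]
tin [646. 382.  10.]
cube [ 388. -314.   10.]
(array([366.27277231, 721.47092474]), np.float64(1.8028432845143272), np.float64(103.60909945290109), np.float64(26.615292089326488))
(array([422.37565251, 272.50276531]), np.float64(2.986368447466683), np.float64(169.354990415567), np.float64(57.485893754908886))
(array([419.25634926, 272.49936355]), np.float64(-3.057653733883616), np.float64(142.86912560164058), np.float64(55.06873696003646))
shim1 ([np.float64(382.50708508921025), np.float64(274.52313671056936), np.float64(6.268272929548906)], np.float64(0.567931056022644))
shim1 ([np.float64(382.50708508921025), np.float64(274.52313671056936), np.float64(6.268272929548906)], np.float64(0.1358620524406433))
shim2 ([np.float64(385.7925804189181), np.float64(271.66660531162825), np.float64(0.014995773876069936)], np.float64(0.09850555658340454))
slab ([np.float64(581.6923339637747), np.float64(102.91542275962593), np.float64(0.050403581573959765)], np.float64(0.11733251810073853)) ([np.float64(583.2373571462036), np.float64(102.72048245794315), np.float64(0.05053013798389151)], np.float64(0.10591340065002441)) ([np.float64(579.9620731247803), np.float64(103.71066458693753), np.float64(0.04173223780485899)], np.float64(0.124173104763031))
```

```bash
cat >> h.py <<'E'
from scipy.spatial.transform import Rotation as Ro
def rows(pos,yaw=None,rpy=None):
    """numbers for a move from the measured pose to pos (mm), tool down at yaw"""
    s=r.sense();R0=Ro.from_euler("xyz",s["tcp_rot"])
    R1=Ro.from_euler("xyz",rpy if rpy is not None else [np.pi,0,yaw])
    t=(R0.inv()*R1).as_rotvec()/np.pi;d=R0.inv().apply(np.array(pos)-s["eef_pos"])/250
    return np.r_[t,d].round(4).tolist()
E
python3 - <<'E'
from h import *
s=r.sense();w=r.get_calibration("wrist");R=Ro.from_euler("xyz",s["tcp_rot"])
print("cam in tool",R.inv().apply(w["pose"][:3,3]-s["eef_pos"]).round(1),(R.as_matrix().T@w["pose"][:3,:3]).round(3).tolist(),w["K"].tolist())
cs,cd=r.get_calibration("scene"),r.get_calibration("side")
r.grab_frame("scene");r.grab_frame("side")
t=np.linspace(0,6.28,40)
cyl=lambda rad,h:[np.array([[rad*np.cos(a),rad*np.sin(a),z] for a in t for z in(0,h)])]
for l,M,g in(("bean_jar",cyl(105,210),(420,430,0)),("cocoa_tin",cyl(34,91),(620,350,0)),("ribbon_stand",[np.array(B(-107,107,240,0,172))],(560,-200,0)),("tape_roll",cyl(38,19),(472,-65,0))):
    o=[(m,c) for m,c in((sil("scene",l),cs),(sil("side",l),cd)) if m is not None]
    print(l,len(o),*fit(M,o,[g]))
P=np.array([416,-280,0])
print("path0->A",rows([260,-380,320],.15))
E
```

```text
cam in tool [  74.    -0.9 -142.1] [[-0.0, 0.957, 0.291], [1.0, 0.0, -0.001], [-0.001, 0.291, -0.957]] [[387.66892911303523, 0.0, 321.20607206710423], [0.0, 387.66892911303523, 246.2678737582668], [0.0, 0.0, 1.0]]
bean_jar 2 [np.float64(420.0), np.float64(430.0), np.float64(0.0)] 1.0
cocoa_tin 2 [np.float64(633.5407692318865), np.float64(396.46307339332446), np.float64(-0.47201269160865933)] 0.10377585887908936
ribbon_stand 1 [np.float64(560.0), np.float64(-200.0), np.float64(0.0)] 1.0
tape_roll 1 [np.float64(478.78699907917667), np.float64(-64.40789711094017), np.float64(0.02499535291157379)] 0.12282067537307739
path0->A [-0.0, 0.0, 0.0343, 0.6181, -0.7651, -0.3549]
```

Run:
```python
from h import *
cs,cd=r.get_calibration("scene"),r.get_calibration("side")
print("jar",unproj((303,291),cs,235),unproj((331,159),cd,235))
print(rows([260,-380,320],.15))
im=cv2.imread("pics/side0.png")
for p,M in(((384,273,.01),SHIM),((582,103,.05),SLAB)):
    for m in M:
        h=cv2.convexHull((proj(place(m,p),cd)-[200,200]).astype(np.float32)*3.5)
        im2=im2 if 'im2' in dir() else cv2.resize(im[200:350,200:420],None,fx=3.5,fy=3.5)
        cv2.polylines(im2,[h.round().astype(int)],True,(255,0,255),1)
cv2.imwrite("pics/chk.png",im2)
```

```text
jar [424.65595755 514.23928508 235.        ] [433.30307154 495.64444219 235.        ]
[-0.0, 0.0, 0.0343, 0.6181, -0.7651, -0.3549]
```

View pics/chk.png

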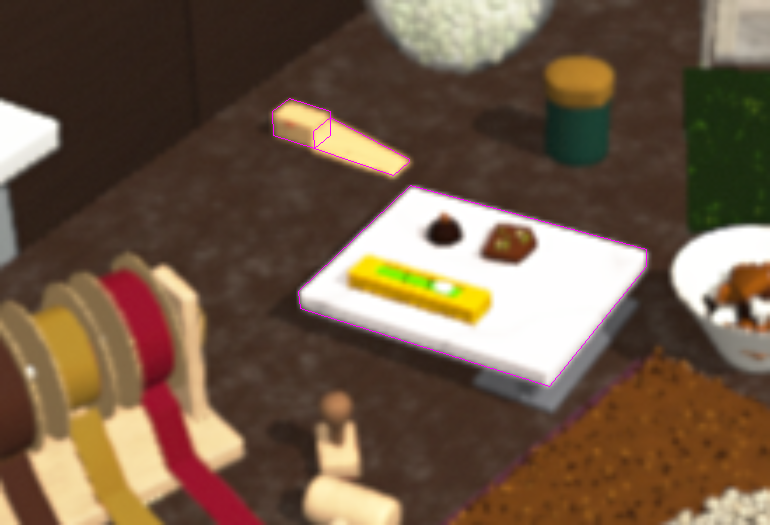

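The overlay fits: magenta outlines match the larger wedge (grip at about side (285,235), 143 mm long against 104 mm for the look-alike) and the slab. Candidates: scene (349,292) is the larger and is chosen; scene (277,415) is the small look-alike. Moving.

carry_out:
  series:
    - [0,0,-0.236,0.79,-0.8,-0.28,-1]
    - [0,0,-0.236,0.79,-0.8,-0.28,-1]
    - [0,0,-0.236,0.79,-0.8,-0.28,-1]
    - [0,0,-0.236,0.79,-0.8,-0.28,-1]
    - [0,0,-0.236,0.79,-0.8,-0.28,-1]
    - [0,0,-0.236,0.79,-0.8,-0.28,-1]

```text
clock: 2.45
eef_pos: [300.6, -359.0, 302.4]
tcp_rot: [3.14, 0.0, 1.002]
contact_force: [-1.2, 0.5, 0.9]
opening: 1.001
grasp_force: 0.0
```

Run:
```python
from h import *
print(r.sense()["qpos"],rows([375,-130,300],1.9))
```

```text
[-8.77248755e-01  3.42898170e-02  1.86911929e+00  4.14446593e-04
  1.23625840e+00 -3.08991821e-01] [0.0005, 0.0003, -0.2857, 0.9323, -0.2423, 0.0088]
```

carry_out:
  series:
    - [0,0,-0.286,0.93,-0.24,0,-1]
    - [0,0,-0.286,0.93,-0.24,0,-1]
    - [0,0,-0.286,0.93,-0.24,0,-1]
    - [0,0,-0.286,0.93,-0.24,0,-1]
    - [0,0,-0.286,0.93,-0.24,0,-1]
    - [0,0,-0.286,0.93,-0.24,0,-1]

```text
clock: 3.2
eef_pos: [374.8, -132.7, 301.2]
tcp_rot: [-3.141, 0.0, 1.898]
contact_force: [-0.4, -0.5, -0.4]
opening: 1.0
grasp_force: 0.0
```

Run:
```python
from h import *
print(r.sense()["qpos"],rows([370,90,280],2.7))
```

```text
[-3.43792953e-01 -8.96053153e-02  1.99137984e+00 -3.92032149e-04
  1.23982804e+00 -6.70510851e-01] [-0.0001, 0.0001, -0.2554, 0.85, 0.2678, 0.0844]
```

carry_out:
  series:
    - [0,0,-0.255,0.85,0.268,0.08,-1]
    - [0,0,-0.255,0.85,0.268,0.08,-1]
    - [0,0,-0.255,0.85,0.268,0.08,-1]
    - [0,0,-0.255,0.85,0.268,0.08,-1]
    - [0,0,-0.255,0.85,0.268,0.08,-1]
    - [0,0,-0.255,0.85,0.268,0.08,-1]

```text
clock: 3.95
eef_pos: [370.1, 89.6, 281.1]
tcp_rot: [-3.141, -0.0, 2.695]
contact_force: [0.9, -0.7, 0.5]
opening: 1.005
grasp_force: 0.0
```

Run:
```python
from h import *
print(r.sense()["qpos"],rows([355,272,200],3.14))
```

```text
[ 2.33793519e-01 -1.01610034e-01  2.04719518e+00 -3.15318844e-04
  1.19643964e+00 -8.89976052e-01] [-0.0001, -0.0001, -0.1417, 0.3698, 0.632, 0.3241]
```

carry_out:
  series:
    - [0,0,-0.142,0.37,0.632,0.324,-1]
    - [0,0,-0.142,0.37,0.632,0.324,-1]
    - [0,0,-0.142,0.37,0.632,0.324,-1]
    - [0,0,-0.142,0.37,0.632,0.324,-1]
    - [0,0,-0.142,0.37,0.632,0.324,-1]
    - [0,0,-0.142,0.37,0.632,0.324,-1]

```text
clock: 4.7
eef_pos: [354.6, 271.3, 200.8]
tcp_rot: [-3.142, 0.001, -3.141]
contact_force: [-0.6, -0.5, 0.2]
opening: 0.999
grasp_force: 0.0
```

Run:
```python
from h import *
w=r.get_calibration("wrist");im=r.grab_frame("wrist")
ds=r.silhouettes("wrist","shim");print([(d["score"],d["position"],d["region"].sum()) for d in ds])
m=ds[0]["region"].astype(np.float32)
p,e=fit(SHIM,[(m,w)],[(384,273,.01)]);print(p,e)
v=im[:,:,::-1].copy()
for M in SHIM:cv2.polylines(v,[cv2.convexHull(proj(place(M,p),w).astype(np.float32)).round().astype(int)],True,(255,0,255),1)
cv2.imwrite("pics/w1.png",v)
u=np.array([np.cos(p[2]),np.sin(p[2])]);g=np.array(p[:2])-7*u
print(rows([*g,60],p[2]+np.pi),rows([*g,1.5],p[2]+np.pi),r.sense()["eef_pos"])
```

```text
[(0.76, [288.7, 320.5], np.int64(4546))]
[np.float64(383.9023699343515), np.float64(270.1911164158464), np.float64(0.027956698065310547)] 0.042423784732818604
[0.0002, 0.0003, -0.0087, -0.0884, -0.0062, 0.5641] [0.0002, 0.0003, -0.0087, -0.0881, -0.0063, 0.7981] [354.6665621  271.45305918 201.0003162 ]
```

View pics/w1.png

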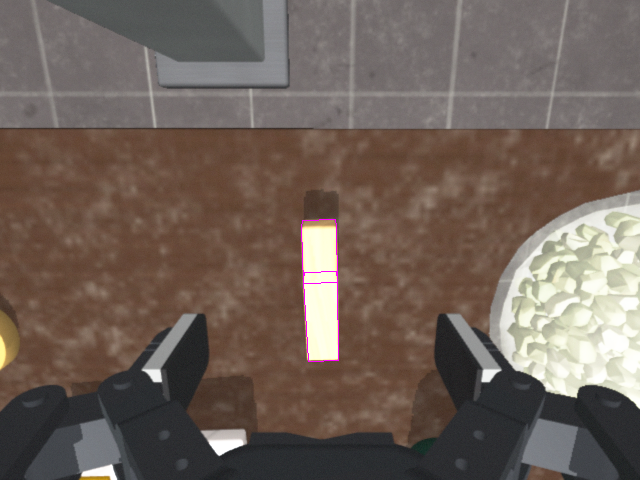

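Wrist view: shim alone at pixel (320,290), block toward the top (robot side), thin end toward the slab; jar clear at right. Going down to grasp.

carry_out:
  series:
    - [0,0,-0.009,-0.088,-0.006,0.2,-1]
    - [0,0,-0.009,-0.088,-0.006,0.4,-1]
    - [0,0,-0.009,-0.088,-0.006,0.564,-1]
    - [0,0,-0.009,-0.088,-0.006,0.65,-1]
    - [0,0,-0.009,-0.088,-0.006,0.73,-1]
    - [0,0,-0.009,-0.088,-0.006,0.78,-1]
    - [0,0,-0.009,-0.088,-0.006,0.795,-1]
    - [0,0,-0.009,-0.088,-0.006,0.795,-1]

```text
clock: 5.8
eef_pos: [376.3, 271.1, 1.9]
tcp_rot: [3.141, 0.0, -3.11]
contact_force: [-0.5, -0.8, -0.3]
opening: 1.004
grasp_force: 0.0
```

carry_out:
  series:
    - [0,0,0,0,0,0,1]
    - [0,0,0,0,0,0,1]
    - [0,0,0,0,0,0,1]
    - [0,0,0,0,0,0,1]
    - [0,0,0,0,0,0,1]
    - [0,0,0,0,0,0,1]
  force: 50

```text
clock: 6.55
eef_pos: [376.2, 271.3, 2.0]
tcp_rot: [3.141, 0.0, -3.11]
contact_force: [-1.8, -1.2, 7.0]
opening: 0.341
grasp_force: 49.2
```

Run:
```python
from h import *
print(rows([425,95.4,45],np.pi+.05))
```

```text
[0.0001, 0.0001, -0.0059, -0.1731, -0.7093, -0.172]
```

carry_out:
  series:
    - [0,0,0,0,0,-0.05,1]
    - [0,0,0,0,0,-0.17,1]
    - [0,0,-0.006,-0.04,-0.15,-0.17,1]
    - [0,0,-0.006,-0.09,-0.35,-0.17,1]
    - [0,0,-0.006,-0.13,-0.52,-0.17,1]
    - [0,0,-0.006,-0.173,-0.69,-0.17,1]
    - [0,0,-0.006,-0.173,-0.709,-0.17,1]
    - [0,0,-0.006,-0.173,-0.709,-0.17,1]

```text
clock: 7.55
eef_pos: [424.8, 95.3, 44.4]
tcp_rot: [3.141, 0.0, -3.092]
contact_force: [0.5, -0.2, -0.8]
opening: 0.344
grasp_force: 49.3
```

Run:
```python
from h import *
s=r.sense();print(s["grasp_force"],s["contact_force"])
w=r.get_calibration("wrist");im=r.grab_frame("wrist");cv2.imwrite("pics/w2.png",im[:,:,::-1])
cs,cd=r.get_calibration("scene"),r.get_calibration("side")
for c in("scene","side"): cv2.imwrite(f"pics/{c}1.png",r.grab_frame(c)[:,:,::-1])
for l in("slab_front","shim"):print(l,[(d["score"],d["position"],d["region"].sum()) for d in r.silhouettes("side",l)])
for l in("slab_front","shim"):print(l,[(d["score"],d["position"],d["region"].sum()) for d in r.silhouettes("scene",l)])
# expected shim in hand, drawn on side view; slab too
v=cv2.resize(cv2.imread("pics/side1.png")[200:350,200:420],None,fx=3.5,fy=3.5)
e=s["eef_pos"];y=s["tcp_rot"][2]+np.pi;g=e[:2]+7*np.array([np.cos(y),np.sin(y)])
for p,M,dz in(((g[0],g[1],y),SHIM,e[2]-2),((582,103,.05),SLAB,0)):
    for m in M:cv2.polylines(v,[cv2.convexHull((proj(place(m,p)+[0,0,dz],cd)-200).astype(np.float32)*3.5).round().astype(int)],True,(255,0,255),1)
cv2.imwrite("pics/chk2.png",v)
print(e,y,rows([582-152*np.cos(.05),103-152*np.sin(.05),2.6],np.pi+.05))
```

```text
49.33186233043671 [ 0.45316766 -0.24491683 -0.8068798 ]
slab_front [(0.73, [279.3, 335.6], np.int64(2847))]
shim [(0.66, [254.8, 274.7], np.int64(367))]
slab_front [(0.92, [219.2, 300.9], np.int64(3019)), (0.24, [280.7, 264.5], np.int64(826))]
shim [(0.95, [415.1, 276.8], np.int64(415)), (0.89, [240.7, 358.8], np.int64(320))]
[424.79060629  95.28581119  44.42847816] 0.04914250465853831 [-0.0, -0.0, 0.0006, -0.0222, -0.0035, 0.1657]
```

View pics/chk2.png

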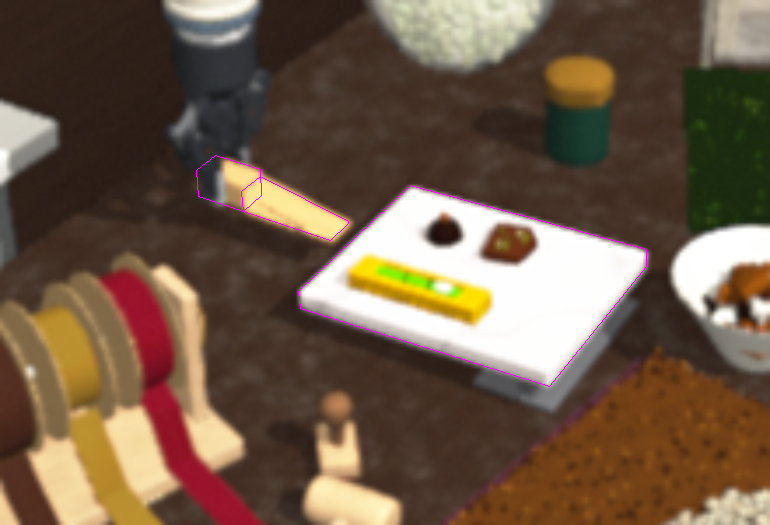

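Overlay shows shim held straight and lined up with the slab's near middle. Lowering, then advancing gently.

carry_out:
  series:
    - [0,0,0,0,0,0.08,1]
    - [0,0,0,0,0,0.14,1]
    - [0,0,0,0,0,0.166,1]
    - [0,0,0,0,-0.001,0.1665,1]
    - [0,0,0,-0.05,-0.001,0.1665,1]
    - [0,0,0,-0.1,-0.001,0.1665,1]
    - [0,0,0,-0.14,-0.001,0.1665,1]
    - [0,0,0,-0.14,-0.001,0.1665,1]

```text
clock: 8.9
eef_pos: [460.9, 96.9, 2.4]
tcp_rot: [3.141, 0.001, -3.091]
contact_force: [-0.2, 0.7, -2.2]
opening: 0.34
grasp_force: 49.6
```

carry_out:
  series:
    - [0,0,0,-0.02,0,0,1]
    - [0,0,0,-0.04,0,0,1]
    - [0,0,0,-0.055,0,0,1]
    - [0,0,0,-0.07,0,0,1]
    - [0,0,0,-0.08,0,0,1]
    - [0,0,0,-0.08,0,0,1]

```text
clock: 9.65
eef_pos: [475.7, 97.2, 1.7]
tcp_rot: [-3.141, -0.008, -3.091]
contact_force: [-10.8, -1.5, 2.4]
opening: 0.344
grasp_force: 50.1
```

carry_out:
  series:
    - [0,0,0,-0.01,0,0,1]
    - [0,0,0,-0.02,0,0,1]
    - [0,0,0,-0.03,0,0,1]
    - [0,0,0,-0.04,0,0,1]
    - [0,0,0,-0.04,0,0,1]

```text
clock: 10.28
eef_pos: [485.5, 97.7, 1.7]
tcp_rot: [-3.141, -0.008, -3.091]
contact_force: [-11.3, -1.2, 3.3]
opening: 0.343
grasp_force: 50.2
```

```bash
cat >> h.py <<'E'
def tiltfit(cam,foot=(582,103,.05)):
    """slab tilt, and pose, by silhouette"""
    c=r.get_calibration(cam);m=sil(cam,"slab_front")
    def f(q):
        R=rend([tilt(B(-12,228,190,34,52),q[2]/100)],(foot[0]+q[0],foot[1]+q[1],foot[2]),c);return 1-np.minimum(R,m).sum()/np.maximum(R,m).sum()
    o=minimize(f,[0,0,-2],method="Nelder-Mead");return o.x,o.fun
E
python3 - <<'E'
from h import *
s=r.sense();print(s["eef_pos"],s["contact_force"])
w=r.get_calibration("wrist");r.grab_frame("side");im=r.grab_frame("wrist")
cv2.imwrite("pics/w3.png",np.hstack([cv2.resize(im[:,:,::-1],(400,300)),cv2.resize(r.grab_frame("side")[230:350,260:420,::-1],(400,300),interpolation=cv2.INTER_CUBIC)]))
E
```

```text
[485.53589594  97.66370339   1.66336817] [-11.29411043  -1.21715333   3.26195994]
```

View pics/w3.png

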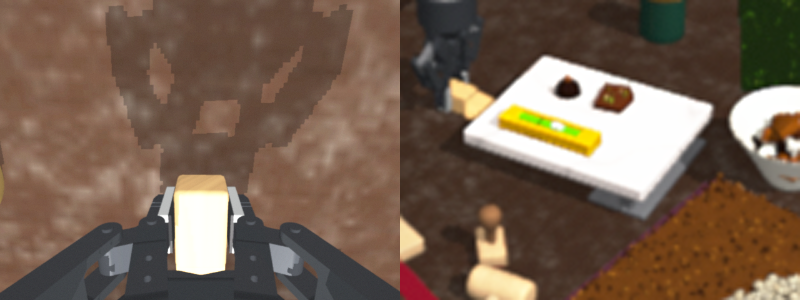

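The pictures show the shim under the foot, with the bubble moving toward the middle. I'll measure the bubble in the side view by colour profile.

```bash
cat >> h.py <<'E'
def bubble(im,cal,t,foot=(582,103,.05),ly=-50,z=70,show=False):
    """profile along the level; stand x grid at height of vial. returns bubble-vial centre offset (mm)"""
    hsv=cv2.cvtColor(im,cv2.COLOR_RGB2HSV)
    xs=np.arange(0,230,1.);ys=np.arange(-95,0,1.)
    G=np.array([[x,y,z] for y in ys for x in xs]);p=proj(place(tilt(G,t),foot),cal).astype(np.float32).reshape(len(ys),len(xs),2)
    return cv2.remap(im,p[...,0],p[...,1],cv2.INTER_CUBIC)
E
python3 - <<'E'
from h import *
out=[]
for c in("side","scene"):
    cal=r.get_calibration(c);old=cv2.imread(f"pics/{c}0.png")[:,:,::-1].copy();new=r.grab_frame(c)
    for im,t in((old,-.04),(new,-.02)):out.append(bubble(im,cal,t))
v=np.vstack([np.hstack(out[:2]),np.hstack(out[2:])])[:,:,::-1]
cv2.imwrite("pics/rect.png",cv2.resize(v,(790,326),interpolation=cv2.INTER_CUBIC))
E
```

```text
(no output)
```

View pics/rect.png

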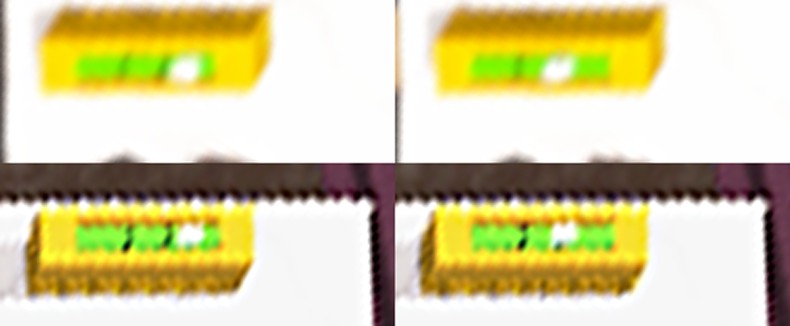

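Rectified tops: side bubble goes 23 mm → about 11 mm, scene agrees. About 19 mm more push. I'll advance 12 mm and measure numerically.

carry_out:
  series:
    - [0,0,0,-0.01,0,0,1]
    - [0,0,0,-0.02,0,0,1]
    - [0,0,0,-0.03,0,0,1]
    - [0,0,0,-0.04,0,0,1]
    - [0,0,0,-0.048,0,0,1]
    - [0,0,0,-0.048,0,0,1]

```text
clock: 11.28
eef_pos: [497.6, 98.3, 1.7]
tcp_rot: [-3.141, -0.008, -3.091]
contact_force: [-11.2, -0.6, 3.0]
opening: 0.341
grasp_force: 50.1
```

```bash
cat >> h.py <<'E'
def off(im,cal,t,rw):
    a=bubble(im,cal,t)[rw-3:rw+4].astype(float).mean(0)
    wh=np.clip(a[:,2]-90,0,None);gm=(a[:,1]>a[:,0]+40)|(a[:,2]>110)
    x=np.arange(len(a));k=(x>35)&(x<135)
    g=x[k&gm];mid=(g.min()+g.max())/2
    w=wh*((x>=g.min())&(x<=g.max()));return round((w*x).sum()/w.sum()-mid,2),int(g.min()),int(g.max())
def meas(t,tag):
    for c,rw in(("side",40),("scene",44)):
        cal=r.get_calibration(c);old=cv2.imread(f"pics/{c}0.png")[:,:,::-1].copy();new=r.grab_frame(c)
        print(c,off(old,cal,-.04,rw),off(new,cal,t,rw))
        cv2.imwrite(f"pics/{c}_{tag}.png",bubble(new,cal,t)[:,:,::-1])
E
python3 - <<'E'
from h import *
meas(-.008,"a");s=r.sense();print(s["eef_pos"],s["contact_force"])
E
```

```text
side (np.float64(23.97), 44, 123) (np.float64(2.64), 44, 124)
scene (np.float64(24.39), 44, 127) (np.float64(3.48), 45, 126)
[497.62595414  98.33429908   1.66147697] [-10.16902634  -0.14045209   4.77366359]
```

Bubble about 3 mm short: 5 mm more.

carry_out:
  series:
    - [0,0,0,-0.008,0,0,1]
    - [0,0,0,-0.014,0,0,1]
    - [0,0,0,-0.019,0,0,1]
    - [0,0,0,-0.019,0,0,1]

```text
clock: 11.88
eef_pos: [502.2, 98.5, 1.6]
tcp_rot: [-3.141, -0.008, -3.091]
contact_force: [-11.0, -0.7, 4.2]
opening: 0.342
grasp_force: 50.2
```

Run:
```python
from h import *
meas(0,"b");s=r.sense();print(s["eef_pos"],s["contact_force"])
```

```text
side (np.float64(23.97), 44, 123) (np.float64(1.02), 44, 124)
scene (np.float64(24.39), 44, 127) (np.float64(1.2), 45, 126)
[502.1957112   98.5516888    1.65731315] [-11.03516283  -0.54930278   4.45304918]
```

carry_out:
  series:
    - [0,0,0,-0.004,0,0,1]
    - [0,0,0,-0.007,0,0,1]
    - [0,0,0,-0.007,0,0,1]

```text
clock: 12.35
eef_pos: [503.6, 98.6, 1.6]
tcp_rot: [-3.141, -0.009, -3.091]
contact_force: [-13.3, -0.8, 6.8]
opening: 0.34
grasp_force: 50.5
```

carry_out:
  series:
    - [0,0,0,0.006,0,0,1]
    - [0,0,0,0.012,0,0,1]
    - [0,0,0,0.012,0,0,1]

```text
clock: 12.72
eef_pos: [503.6, 98.8, 1.9]
tcp_rot: [-3.141, -0.003, -3.091]
contact_force: [-5.0, -2.3, -2.7]
opening: 0.339
grasp_force: 49.5
```

Run:
```python
from h import *
meas(0,"c");s=r.sense();print(s["eef_pos"],s["contact_force"],s["wrist_torque"])
```

```text
side (np.float64(23.97), 44, 123) (np.float64(-0.22), 44, 124)
scene (np.float64(24.39), 44, 127) (np.float64(-0.52), 45, 127)
[503.57453724  98.79517254   1.8974878 ] [-5.69200142 -2.10378923 -3.3810208 ] [-0.32728254  0.94570944 -0.1002569 ]
```

carry_out:
  series:
    - [0,0,0,0.006,0,0,1]
    - [0,0,0,0.006,0,0,1]

```text
clock: 13.08
eef_pos: [503.5, 98.9, 2.2]
tcp_rot: [-3.141, -0.001, -3.091]
contact_force: [-1.1, -3.0, -5.2]
opening: 0.343
grasp_force: 49.6
```

carry_out:
  series:
    - [0,0,0,0,0,0,0]
    - [0,0,0,0,0,0,-0.2]
    - [0,0,0,0,0,0,-0.4]
    - [0,0,0,0,0,0,-0.4]
    - [0,0,0,0,0,0,-0.4]

```text
clock: 13.7
eef_pos: [503.8, 99.1, 2.5]
tcp_rot: [3.142, 0.0, -3.091]
contact_force: [-1.0, 0.2, -0.1]
opening: 0.696
grasp_force: 0.0
```

Run:
```python
from h import *
meas(0,"d");s=r.sense();print(s["eef_pos"],s["contact_force"])
```

```text
side (np.float64(23.97), 44, 123) (np.float64(0.29), 44, 124)
scene (np.float64(24.39), 44, 127) (np.float64(-0.04), 45, 127)
[503.75373701  99.07883124   2.42176036] [-0.47946373  0.11459201 -0.47114553]
```

Bubble centred after release. Rise straight up, backing slightly, then check.

carry_out:
  series:
    - [0,0,0,0,0,-0.04,-0.4]
    - [0,0,0,0,0,-0.12,-0.4]
    - [0,0,0,0.06,0,-0.3,-0.4]
    - [0,0,0,0.15,0,-0.5,-0.4]
    - [0,0,0,0.2,0,-0.7,-0.4]
    - [0,0,0,0.2,0,-0.7,-0.4]
    - [0,0,0,0.2,0,-0.7,-0.4]

```text
clock: 14.68
eef_pos: [453.7, 96.5, 177.7]
tcp_rot: [3.141, 0.001, -3.091]
contact_force: [-0.3, 0.6, -0.4]
opening: 0.7
grasp_force: 0.0
```

Run:
```python
from h import *
meas(0,"e")
a=r.grab_frame("wrist")[:,:,::-1];b=r.grab_frame("side")[200:380,230:470,::-1]
cv2.imwrite("pics/fin.png",np.hstack([cv2.resize(a,(400,300)),cv2.resize(b,(400,300),interpolation=cv2.INTER_CUBIC)]))
```

```text
side (np.float64(23.97), 44, 123) (np.float64(0.29), 44, 124)
scene (np.float64(24.39), 44, 127) (np.float64(0.02), 45, 127)
```

View pics/fin.png

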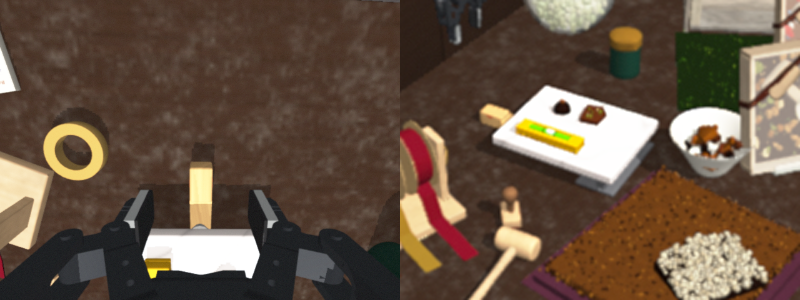

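The final view shows the shim lying straight under the near foot (wrist (201,195)). The bubble is central, both chocolates are on the slab, and the hand is clear.

```bash
python3 -c "
from rig import r
print(r.sign_off())"
```

```text
the job is handed in; nothing more can be done
None
```

The job is handed in: the shim lies under the slab's near foot, released, and the bubble measured within about 0.3 mm of centre, with both chocolates still on the slab.

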